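# Change the capacitor in a bench tester and hold it on the contacts

### The arm

A 7-joint arm with a two-finger parallel gripper is mounted at the origin on the work surface; the furniture and walls round the work are solid. World frame = base frame: x ahead of the robot, y to its left, z up, the work surface at z = 0. Lengths are in m, angles in rad, forces in N, time in s.
With the tool pointing down it reaches from about 0.4 to 0.85 m from the base axis. Payload 4.5 kg.
Tool frame: the origin (TCP) lies midway between the tips of the shut fingers; the grasp point (between the pads) lies 19 mm behind it (robot.tcp_to_grasp is the distance from the TCP to the grasp point, in m); z points along the fingers, x is the direction in which the jaws open and shut, and the axes are right-handed (so a half turn about z gives the same grasp; the last joint's range is limited). The gripper opens to 88 mm and grips with 3 to 60 N. Pads are 18 mm wide; open, the fingers measure 123 mm over their backs; the gripper's body (75 mm by 187 mm) begins 45 mm behind the grasp point.
Start: joints at [1.242, 0.689, -0.195, 1.565, 0.157, 0.902, -0.215], TCP at [0.222, -0.584, 0.239] pointing down, gripper open.
Joint ranges: [-3.01, 3.01], [-0.46, 2.08], [-1.47, 1.51], [0.13, 2.56], [-1, 4.14], [0.04, 2.09], [-2.66, 2.66]. Speed limits (rad/s): [2.57, 2.57, 3.14, 3.14, 3.14, 3.14, 3.14].

### API

Orientations are given as a rotation vector (axis times angle).
In Python, from station import robot gives the robot as it stands. The module is installed in compiled form; this text tells all that it offers.
- The arm moves only by the tool carry_out, never from a script. Its argument "commands" is one flat list of numbers, 4 for each row, row after row: the shift along the tool's x, y, z in m, then the turn about the tool's z in rad. In form: [x, y, z, roll, x, y, z, roll, ...]. A call has 1 to 8 rows; each row is the pose to reach, as a shift and turn from the pose commanded when the call began, along the tool's axes at that moment; what a row does not reach only later rows make up. A row lasts 1/12 s, in which the tool goes at most 41.7 mm and 7.16 degrees, less where a joint would pass 70% of its speed; a pose out of reach is approached as far as the arm can. A call with a gripper value outside its range is refused whole. "claw" is the opening, from -1 (shut) to 1 (fully open), set as the call begins (left out, the last holds). The fingers move at their own pace and stop on an object; "newtons" is the grip in N (left out, the last holds). Time passes only in rows, so rows that repeat a pose let the fingers close. It gives the time, the measured TCP pose, the force and the opening at its end, in the units of the state.
- robot.read_state(): the state, without advancing time (a new reading comes with each control period).
- robot.grab_frame(name): name is "side" or "top" or "wrist"; returns the picture (480x640x3 uint8, red, green, blue); there is no depth.
- robot.calibration(name): a dict with "fovy" (degrees; the focal length in pixels is half the picture's height over the tangent of half this angle, whatever the lens; pixels are square), "cx", "cy" (the principal point, pixels), "k1" (the pictures are not rectified: a ray, as slopes to the right and down, at radius r is drawn at 1 + k1 r^2 times it, then the intrinsics apply), "R" (3x3) and "t" (3): a world point X has camera coordinates R X + t. Camera axes: x right, y down, z forward; pixel columns grow to the right and rows downward; lengths in m; the calibration is good to about 2 mm. A picture is of the moment at which its call begins: read the wrist's pose just before it. calibration takes no time and is no camera call; for the wrist camera it gives the pose at the moment of the call.
- robot.hand_in(): hands the job in, once; it reports no verdict.
The state is a dict: "t": time; "q": joint angles; "qvel": joint speeds; "tau": joint torques, N m; "eef_pos": TCP position; "orientation": TCP orientation; "contact_force": force on the tool from outside, world axes, zero at the start; "torque": the same for the moment, N m; "grip_width": opening from 0.0 (shut) to 1.0 (fully open).
Only numpy, scipy, OpenCV 4.12 (cv2) and the standard library are available. Lean on these libraries where they do the work, as an engineer would, in place of code of your own. Each camera call takes 0.05 s, during which the arm holds its last target. There are 200 camera calls.

### The job

The capacitor standing in the tester's sprung ring has been measured: lift it out and stand it upright in the shallow blue tray, setting it down rather than dropping it. Then take the other capacitor of that size, the one standing by itself on the bench, seat it upright in the ring and press it straight down, without forcing it, until the ring reaches the bottom of its travel, so that the contacts under the ring touch it. Finish while you are still holding it pressed down there, and leave the capacitor already in the tray, the small capacitor and the carton as they are.

Things in the scene. Friction and masses are not known exactly. Their poses are not given: they have to be found in the camera images.
- tester: grey bench tester, fixed to the bench, 126 x 100 mm, top face 30 mm above the bench; origin on the bench under the axis of its sprung ring; its -x is the operator's side with a small display, the housing runs from x = -76 to +50 mm and y = -50 to +50 mm; nothing on it but the ring is higher than 40 mm
- cradle (a joint): how far the sprung ring is pressed down, m: 0 = up (at rest), 0.010 = hard stop at the bottom; it springs back up when let go. It pushes up with about 4 N at the top and 8 N just before the stop
- cradle_seat (a point): centre of the ledge inside the ring, on which a capacitor's underside rests: 50 mm above the bench with the ring up, 40 mm pressed down; moves with the ring; z up
- cradle_rim (a point): centre of the aluminium ring's mouth, 12 mm above the ledge; moves with the ring. Bore 28 mm, widening to 33 mm in the top 3.5 mm; outside 40 mm (45 mm at the rim). 28 mm of a seated capacitor stands out above the rim: grip it there, fingertips above the rim. Three arms reach 40 mm out from the axis, their tops 7 mm or more below the rim
- tray: shallow blue tray for tested parts, fixed to the bench, outside 120 mm (its x) x 85 mm (its y), on four 8 mm feet; walls 4 mm thick, their tops 20 mm above the bench, flat inner floor 12 mm above the bench; origin on the bench under its centre. One tested capacitor already stands near its +x, +y corner
- cap_old_center (a point): the measured capacitor, standing in the sprung ring at the start: a black electrolytic capacitor, an upright cylinder 25 mm in diameter and 40 mm tall with a pale stripe down its side, a silver top and a flat underside, about 30 g; this point is its centre, half-way up (20 mm above its underside), z up along its axis
- cap_new_center (a point): the capacitor to be tested, standing by itself on the bench at the start: a black electrolytic capacitor, an upright cylinder 25 mm in diameter and 40 mm tall with a pale stripe down its side, a silver top and a flat underside, about 30 g; this point is its centre, half-way up (20 mm above its underside), z up along its axis
- cap_done_center (a point): the capacitor already standing in the tray, to be left alone: same kind; this point is its centre, half-way up
- cap_small_center (a point): small dark blue capacitor, 18 mm in diameter and 32 mm tall, standing on the bench to the right of the tester, to be left alone; its centre
- carton_center (a point): cardboard carton, 45 x 62 x 38 mm, on the bench, to be left alone; its centre
Mind the look-alikes: they are no part of the job. What is shaped like the part that bears cap_old_center but red is not meant.

How it is judged:
On the way, in this order (a step that is already met when the one before it is completed fails the run):
1. the measured capacitor stands upright in the blue tray, let go (x of cap_old_center in the frame of tray between -0.045 and 0.045 m and y of cap_old_center in the frame of tray between -0.028 and 0.028 m and z of cap_old_center in the frame of tray below 0.036 m and angle between cap_old_center's own z axis and vertical below 0.08 rad and contact force between the fingers and cap_old below 0.1 N), for 0.3 s.
2. the new capacitor sits upright on the ledge inside the ring (horizontal distance between cap_new_center and cradle_seat below 0.0035 m and z of cap_new_center in the frame of cradle_seat between 0.017 and 0.0225 m and angle between cap_new_center's own z axis and vertical below 0.14 rad), for 0.1 s.
At the end, for the whole second after the job is handed in: ends holding: fingers on the new capacitor (0.5 N+), which is on the ring's ledge (3.5 mm of the axis, 17-22.5 mm centre height, tilt under 8 deg), bears on it with 4 N+ and keeps it 8.5 mm+ down; the measured one is at rest in the tray, tilt under 4.5 deg, not touched by the fingers (all of step 1 and all of step 2 and linear speed of cap_old below 0.02 m/s and value of joint cradle above 0.0085 m and contact force between cap_new and cradle above 4 N and contact force between the fingers and cap_new above 0.5 N); the arm keeps its last pose, push and grip.
It fails at once if the measured capacitor is dropped: let go of while clear of the ring and more than 8 mm above where it should stand (contact force between the fingers and cap_old below 0.02 N and z of cap_old_center in the frame of tray above 0.04 m and horizontal distance between cap_old_center and cradle_seat above 0.04 m).
It fails at once if the new capacitor is pressed into the ring with more than 60 N (contact force between cap_new and cradle above 60 N).
It fails at once if the capacitor already in the tray, the small capacitor or the carton is moved by more than 20 mm (distance of any of cap_done_center, cap_small_center, carton_center from where it was at the start of the episode above 0.02 m).
It also fails if it takes over 48 s, if anything falls off the work surface, if the arm or the gripper's body presses on something with over 40 N, if the wrist force passes 120 N, or if a joint passes its speed limit or range.

## Working session

There is one attempt and no reset: what is moved stays moved. The work goes in short steps, Python scripts to look and compute and a tool call to move; the robot and the scene stay as the last step left them, time stands still between calls to the robot, and variables do not carry over. Pictures are saved under pics/ and viewed, on a budget of 10 in all, crops included, one or two more only if the job needs it, and the job is handed in when it is done.

Besides the shell and the picture viewer there is one more tool, called after ">>>" as name(argument=value, ...), one argument or row to a line, values as JSON. carry_out: Moves the arm, as the interface text tells. Its arguments: {"type":"object","properties":{"commands":{"type":"array"},"claw":{"type":"number"},"newtons":{"type":"number"}},"required":["commands"]}

```bash
mkdir -p pics; python3 - <<'E'
from station import robot
import cv2
for n in("side","top"):
    f=robot.grab_frame(n); cv2.imwrite(f"pics/{n}0.png",f[...,::-1])
    c=robot.calibration(n); print(n,c)
print(robot.read_state())
E
```

```text
side {'fovy': 53.41159797815272, 'cx': 331.0796205641212, 'cy': 243.84179182216096, 'k1': -0.0015655864890912455, 'R': array([[ 0.8859228 , -0.4637218 , -0.01014284],
       [-0.23093812, -0.42202317, -0.87667784],
       [ 0.40225412,  0.77901125, -0.48097099]]), 't': array([-0.43021572,  0.25376566,  0.52597894])}
top {'fovy': 47.822756964445, 'cx': 324.2361560278669, 'cy': 239.23062649273444, 'k1': -0.035445209668595885, 'R': array([[-0.02862253, -0.9995177 , -0.0120465 ],
       [-0.98226638,  0.03035839, -0.18501657],
       [ 0.18529304,  0.00653723, -0.98266157]]), 't': array([0.16590478, 0.55497253, 0.88528034])}
{'t': 0.1, 'q': array([ 1.24180375,  0.6898635 , -0.19449963,  1.56622201,  0.15728271,
        0.90251163, -0.21511907]), 'qvel': array([-1.70541045e-04, -3.20326585e-03, -1.99501395e-03, -4.17118608e-03,
       -8.39923965e-05,  2.91001206e-04,  1.26469790e-03]), 'tau': array([-2.63102353e-03, -5.28495347e+01, -1.27125174e+00, -1.53837222e+01,
       -5.25355933e-02,  2.00246133e-03,  5.37522521e-05]), 'eef_pos': array([ 0.22155713, -0.58381246,  0.23801737]), 'orientation': array([-2.58510273e+00,  1.78373857e+00,  2.19360423e-03]), 'contact_force': array([-1.36366608, -0.03070266,  0.36815948]), 'torque': array([-0.02174801,  0.01375477, -0.02681851]), 'grip_width': 0.9989068995903626}
```

View pics/top0.png

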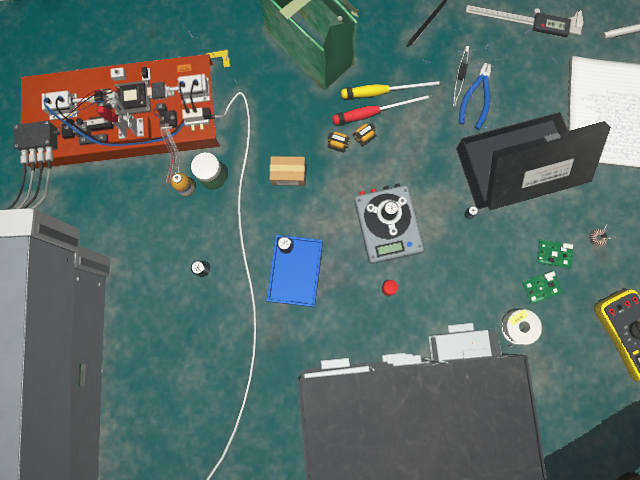

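View pics/side0.png

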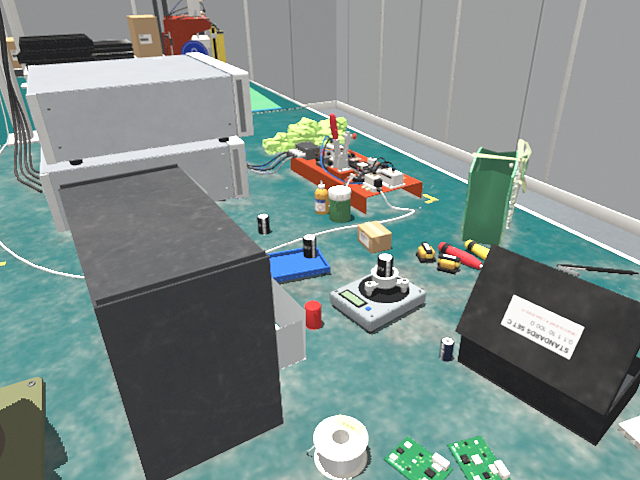

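Top view: the old capacitor is in the ring at (391,209). The candidates for the new one are (200,268), alone on the bench, 25 mm; (285,243), the one already in the tray; (472,212), the small blue one; and (390,288), the red decoy. By the description the new one is (200,268). The carton is at (287,170). The side view agrees: old (385,265), new (264,224), done (310,245), small (447,348), red (314,315).

```bash
cat > h.py <<'E'
import numpy as np, cv2
from station import robot
from scipy.spatial.transform import Rotation as Ro
def K(c): f=240/np.tan(np.radians(c["fovy"])/2); return np.array([[f,0,c["cx"]],[0,f,c["cy"]],[0,0,1.]]), np.array([c["k1"],0,0,0])
def ray(c,u,v):
    k,d=K(c); p=cv2.undistortPoints(np.array([[[u,v]]],float),k,d)[0,0]
    R=np.array(c["R"]); return -R.T@c["t"], R.T@np.array([p[0],p[1],1])
def on(c,u,v,z):
    o,d=ray(c,u,v); return o+d*(z-o[2])/d[2]
def proj(c,X):
    k,d=K(c); return cv2.projectPoints(np.array([X],float),cv2.Rodrigues(np.array(c["R"]))[0],np.array(c["t"],float),k,d)[0][0,0]
def cross(c1,p1,c2,p2):
    o1,d1=ray(c1,*p1);o2,d2=ray(c2,*p2)
    s=np.linalg.lstsq(np.c_[d1,-d2],o2-o1,rcond=None)[0]; a,b=o1+d1*s[0],o2+d2*s[1]
    return (a+b)/2,np.linalg.norm(a-b)
E
python3 - <<'E'
from h import *
T=cv2.imread("pics/top0.png");S=cv2.imread("pics/side0.png")
c=robot.calibration("top");s=robot.calibration("side")
for n,p,z in(("old",(391,209),.09),("new",(200,268),.04),("done",(285,243),.052),("small",(472,212),.032)):
    X=on(c,*p,z);print(n,X.round(4),"side pix",proj(s,X).round(1))
# tray blue
hsv=cv2.cvtColor(T,cv2.COLOR_BGR2HSV);m=cv2.inRange(hsv,(105,170,100),(125,255,255))
m[:,:250]=0;m[:,335:]=0
b=max(cv2.findContours(m,0,2)[0],key=cv2.contourArea);q=cv2.boxPoints(cv2.minAreaRect(cv2.convexHull(b)))
Q=np.array([on(c,*x,.02) for x in q]);print("tray",q.round(1).tolist(),Q.round(4).tolist(),Q.mean(0),np.linalg.norm(Q-np.roll(Q,1,0),axis=1))
def crop(I,x,y,h=24,w=24): return cv2.resize(I[y-h:y+h,x-w:x+w],(288,288),interpolation=cv2.INTER_NEAREST)
a=np.hstack([crop(T,391,209,36,36),crop(T,200,268)]);b=np.hstack([crop(S,385,270),crop(S,264,224)])
cv2.imwrite("pics/c0.png",np.vstack([a,b]))
E
```

```text
old [0.6008 0.0355 0.09  ] side pix [384.8 257.2]
new [0.5176 0.3679 0.04  ] side pix [263.1 217.1]
done [0.5553 0.2175 0.052 ] side pix [309.9 237.5]
small [ 0.6049 -0.116   0.032 ] side pix [445.5 340.9]
tray [[266.6000061035156, 300.20001220703125], [274.8999938964844, 234.10000610351562], [322.1000061035156, 240.0], [313.8999938964844, 306.1000061035156]] [[0.4598, 0.2541, 0.02], [0.578, 0.2381, 0.02], [0.5645, 0.1534, 0.02], [0.447, 0.1712, 0.02]] [0.51232091 0.20419841 0.02      ] [0.08394384 0.11928598 0.08581924 0.11885875]
```

View pics/c0.png

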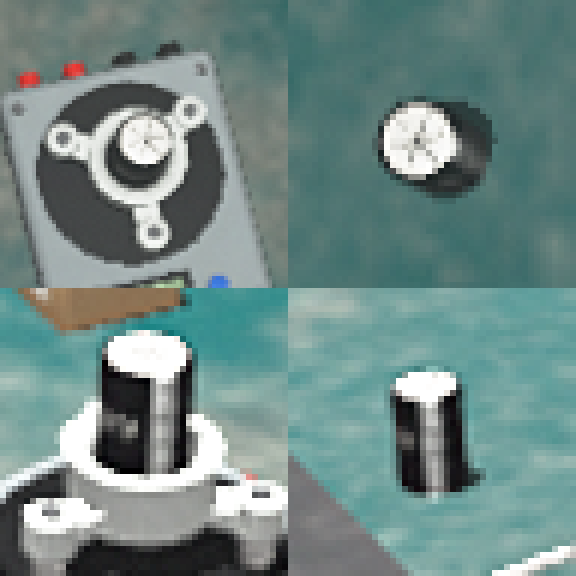

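The crop confirms that both are black, striped 25 mm capacitors (old in the ring, new alone on the bench). Next I triangulate them and check the obstacle height.

```bash
cat >> h.py <<'E'
def go(target,yaw=None):
    "shift in tool axes to the TCP target, and turn so that jaw x axis has world yaw (mod pi)"
    st=robot.read_state(); R=Ro.from_rotvec(st["orientation"]).as_matrix(); e=st["eef_pos"]
    y0=np.arctan2(R[1,0],R[0,0]); print("tcp",e.round(4),"yaw",np.degrees(y0).round(1),"tz",R[:,2].round(3),"F",st["contact_force"].round(2),"w",round(st["grip_width"],3),"t",st["t"],"q7",st["q"][6].round(2))
    print("shift",(R.T@(np.array(target)-e)).round(4),end=" ")
    if yaw is not None: d=(y0-yaw+np.pi/2)%np.pi-np.pi/2; print("roll",round(d,3),end="")
    print()
E
python3 - <<'E'
from h import *
c=robot.calibration("top");s=robot.calibration("side")
for n,a,b in(("old",(391,206.8),(385.3,256.2)),("new",(197.2,267.2),(262.7,215.7)),("box+x+y",(302,378),(177,167)),("box+x-y",(530,355),(272,252))):
    X,e=cross(c,a,s,b);print(n,X.round(4),e.round(4))
print("old",on(c,391,206.8,.09),on(s,385.3,256.2,.09),"new",on(c,197.2,267.2,.04),on(s,262.7,215.7,.04))
print("ctr side",-np.array(s["R"]).T@s["t"],"top",-np.array(c["R"]).T@c["t"])
# tester outline rear: ring mouth orientation, tester yaw
go((.6,.037,.2),0)
E
```

```text
old [0.6033 0.036  0.0913] 0.0022
new [0.5188 0.3727 0.0411] 0.0005
box+x+y [0.3362 0.1833 0.2394] 0.0052
box+x-y [ 0.3602 -0.1202  0.2433] 0.0017
old [0.60461859 0.03532851 0.09      ] [0.60331017 0.03787031 0.09      ] new [0.51918987 0.37288732 0.04      ] [0.51927494 0.37491517 0.04      ]
ctr side [ 0.22816489 -0.50214893  0.47108773] top [0.38584318 0.14318941 0.97460865]
tcp [ 0.2216 -0.5838  0.238 ] yaw -69.2 tz [-0.001  0.001 -1.   ] F [-1.36 -0.03  0.37] w 0.999 t 0.1 q7 -0.22
shift [-0.446  -0.5741  0.0387] roll -1.208
```

>>> carry_out(
  commands=[-0.005,-0.018,0,0.04,-0.015,-0.052,0,0.1,-0.026,-0.09,0,0.16,-0.037,-0.128,0,0.22,-0.048,-0.166,0,0.28,-0.059,-0.204,0,0.33,-0.07,-0.242,0,0.363,-0.081,-0.28,0,0.363],
  claw=1,
  newtons=20,
)

```text
t: 0.77
eef_pos: [0.456, -0.4076, 0.2384]
orientation: [2.219, -2.223, -0.001]
contact_force: [0.6, -0.3, -0.5]
grip_width: 1.006
```

```bash
python3 - <<'E'
from h import *
go((.6,.037,.22),-np.pi/2)
E
```

```text
tcp [ 0.456  -0.4076  0.2384] yaw -90.1 tz [-0.001  0.    -1.   ] F [ 0.64 -0.32 -0.47] w 1.006 t 0.7667 q7 -0.96
shift [-0.4448 -0.1433  0.0185] roll -0.002
```

>>> carry_out(
  commands=[-0.02,-0.025,0,0,-0.05,-0.05,0,0,-0.085,-0.07,0,0,-0.12,-0.09,0,0,-0.155,-0.105,0,0,-0.19,-0.12,0,0,-0.228,-0.13,0,0,-0.265,-0.143,0,0],
)

```text
t: 1.43
eef_pos: [0.5976, -0.1423, 0.2383]
orientation: [2.221, -2.221, -0.002]
contact_force: [0.8, -0.9, 0.0]
grip_width: 1.001
```

>>> carry_out(
  commands=[-0.035,0,0,0,-0.07,0,0,0,-0.105,0,0.005,0,-0.135,0,0.01,0,-0.16,0,0.015,0,-0.178,0,0.0185,0,-0.18,0,0.0185,0,-0.18,0,0.0185,0],
)

```text
t: 2.1
eef_pos: [0.5976, 0.0368, 0.2198]
orientation: [2.224, -2.218, -0.001]
contact_force: [-0.2, -0.0, 0.4]
grip_width: 1.0
```

```bash
python3 - <<'E'
from h import *
go((.6,.037,.2),-np.pi/2)
w=robot.calibration("wrist");f=robot.grab_frame("wrist");cv2.imwrite("pics/w1.png",f[...,::-1]);np.savez("pics/w1.npz",**w)
print(-np.array(w["R"]).T@w["t"],"proj top",proj(w,(.603,.036,.09)), proj(w,(.603,.036,.062)))
E
```

```text
tcp [0.5976 0.0368 0.2198] yaw -89.9 tz [-0.001 -0.    -1.   ] F [-0.2  -0.04  0.41] w 1.0 t 2.1 q7 -1.71
shift [-0.0002 -0.0025  0.0198] roll 0.002
[0.67774544 0.03653697 0.36632248] proj top [322.71400006 218.79823266] [322.67240787 210.61124493]
```

View pics/w1.png

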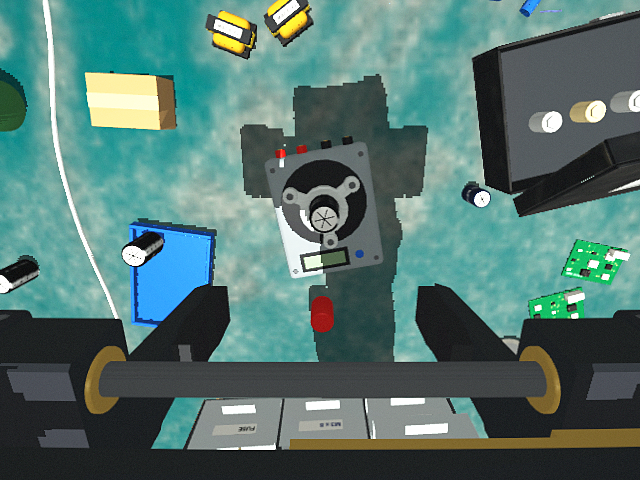

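The wrist view shows the old capacitor's silver top at about (324,217), the tray at (172,272) and the new capacitor at (20,275). The calibration agrees to about 2 px. I'll refine with masks.

```bash
python3 - <<'E'
from h import *
I=cv2.imread("pics/w1.png");w=dict(np.load("pics/w1.npz"));w={k:(v if v.ndim else float(v)) for k,v in w.items()}
g=I.min(2).astype(np.uint8)
def top(u,v,z,r=28):
    x0,y0=max(u-r,0),v-r; m=(g[y0:v+r,x0:u+r]>150).astype(np.uint8)
    m=cv2.morphologyEx(m,cv2.MORPH_CLOSE,np.ones((5,5)))
    cs=cv2.findContours(m,0,1)[0]; b=min(cs,key=lambda k:np.hypot(*(np.array(cv2.minEnclosingCircle(k)[0])+[x0-u,y0-v]))+ (99 if cv2.contourArea(k)<150 else 0))
    e=cv2.fitEllipse(b);p=np.array(e[0])+[x0,y0]; X=on(w,*p,z); print(p.round(1),np.round(e[1],1),X.round(4)); return X
top(324,218,.09); top(134,254,.052); 
hsv=cv2.cvtColor(I,cv2.COLOR_BGR2HSV);m=cv2.inRange(hsv,(105,170,100),(125,255,255));m[:,:110]=0;m[:,225:]=0;m[340:]=0;m[:200]=0
b=max(cv2.findContours(m,0,2)[0],key=cv2.contourArea);print(cv2.approxPolyDP(cv2.convexHull(b),3,True)[:,0].tolist())
for p in cv2.approxPolyDP(cv2.convexHull(b),3,True)[:,0]: print(on(w,*map(float,p),.02).round(4))
E
```

```text
[320.4 214.4] [54.1 64.2] [0.6067 0.0379 0.09  ]
[134.5 255.1] [19.  25.9] [0.5562 0.2179 0.052 ]
[[211, 281], [208, 283], [129, 239], [129, 225], [141, 222], [213, 233]]
[0.5138 0.1574 0.02  ]
[0.5114 0.1609 0.02  ]
[0.5618 0.2392 0.02  ]
[0.5771 0.2366 0.02  ]
[0.5804 0.2235 0.02  ]
[0.5686 0.15   0.02  ]
```

>>> carry_out(
  commands=[0.001,-0.006,0.03,0,0.001,-0.006,0.065,0,0.001,-0.006,0.1,0,0.001,-0.006,0.125,0,0.001,-0.006,0.14,0,0.001,-0.006,0.15,0,0.001,-0.006,0.153,0,0.001,-0.006,0.153,0],
)

```text
t: 2.82
eef_pos: [0.6041, 0.0332, 0.0672]
orientation: [2.219, -2.223, 0.001]
contact_force: [0.6, -0.8, -0.1]
grip_width: 0.999
```

>>> carry_out(
  commands=[0,0,0,0,0,0,0,0,0,0,0,0,0,0,0,0,0,0,0,0,0,0,0,0,0,0,0,0,0,0,0,0],
  claw=-1,
  newtons=15,
)

```text
t: 3.48
eef_pos: [0.604, 0.0348, 0.0673]
orientation: [-2.221, 2.221, -0.0]
contact_force: [-0.5, -0.6, 0.5]
grip_width: 0.418
```

>>> carry_out(
  commands=[0,0,0,0,0,0,0,0,0,0,0,0,0,0,0,0,0,0,0,0,0,0,0,0],
)

```text
t: 3.98
eef_pos: [0.6039, 0.0348, 0.0672]
orientation: [2.221, -2.222, 0.0]
contact_force: [0.5, 0.6, -0.1]
grip_width: 0.277
```

```bash
python3 - <<'E'
from h import *
go((.4925,.207,.18),-np.pi/2)
E
```

```text
tcp [0.6039 0.0348 0.0672] yaw -90.0 tz [-0. -0. -1.] F [ 0.5   0.6  -0.13] w 0.277 t 3.9833 q7 -1.71
shift [-0.1722  0.1114 -0.1128] roll -0.0
```

>>> carry_out(
  commands=[0,0,-0.004,0,0,0,-0.012,0,0,0,-0.022,0,0,0,-0.035,0,0,0,-0.05,0,0,0,-0.065,0,0,0,-0.078,0,0,0,-0.085,0],
)

```text
t: 4.65
eef_pos: [0.6051, 0.0347, 0.1549]
orientation: [-2.219, 2.22, -0.004]
contact_force: [0.6, -0.7, -0.3]
grip_width: 0.274
```

>>> carry_out(
  commands=[-0.015,0.01,0,0,-0.04,0.026,0,0,-0.07,0.045,0,0,-0.1,0.065,0,0,-0.13,0.085,0,0,-0.153,0.1,0,0,-0.167,0.109,0,0,-0.172,0.112,0,0],
)

```text
t: 5.32
eef_pos: [0.4898, 0.2104, 0.1526]
orientation: [-2.227, 2.215, 0.003]
contact_force: [-0.6, 0.5, -0.0]
grip_width: 0.276
```

>>> carry_out(
  commands=[0,0,0.01,0,0,0,0.03,0,0,0,0.05,0,0,0,0.065,0,0,0,0.075,0,0,0,0.08,0,0,0,0.08,0],
)

```text
t: 5.9
eef_pos: [0.4921, 0.2053, 0.0711]
orientation: [2.218, -2.222, 0.0]
contact_force: [0.3, -0.2, -0.2]
grip_width: 0.279
```

```bash
python3 - <<'E'
from h import *
go((.4925,.207,.0292),-np.pi/2)
s=robot.grab_frame("side")[...,::-1];w=robot.grab_frame("wrist")[...,::-1];T=robot.grab_frame("top")[...,::-1]
cv2.imwrite("pics/top2.png",T);cv2.imwrite("pics/w2.png",w)
cv2.imwrite("pics/c2.png",np.vstack([np.hstack([cv2.resize(s[190:310,210:370],(400,300)),cv2.resize(T[200:320,220:380],(400,300))]),np.hstack([cv2.resize(w,(400,300)),cv2.resize(w[180:480,120:520],(400,300))])]))
E
```

```text
tcp [0.4921 0.2053 0.0711] yaw -90.1 tz [-0.001 -0.001 -1.   ] F [ 0.34 -0.22 -0.24] w 0.279 t 5.9 q7 -2.0
shift [-0.0017 -0.0004  0.0419] roll -0.002
```

View pics/c2.png

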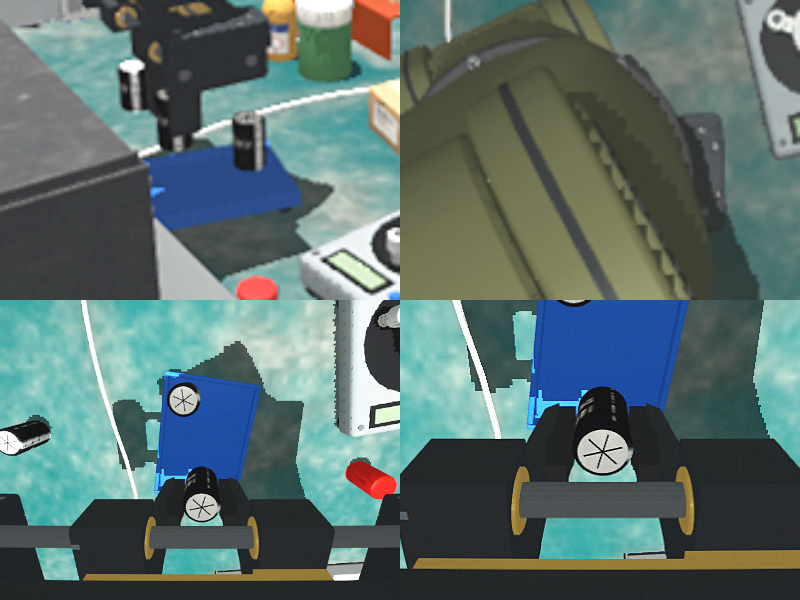

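The capacitor is held upright over the tray, and the done one (182,400) is clear. I'll set it down gently.

>>> carry_out(
  commands=[0,0,0.01,0,0,0,0.02,0,0,0,0.03,0,0,0,0.036,0,0,0,0.039,0,0,0,0.041,0,0,0,0.042,0,0,0,0.042,0],
)

```text
t: 6.72
eef_pos: [0.492, 0.2067, 0.0301]
orientation: [2.221, -2.222, 0.0]
contact_force: [0.6, 0.4, -0.0]
grip_width: 0.279
```

>>> carry_out(
  commands=[0,0,0.0007,0,0,0,0.0007,0,0,0,0.0007,0],
)

```text
t: 6.97
eef_pos: [0.4922, 0.2068, 0.0297]
orientation: [-2.221, 2.221, -0.0]
contact_force: [-0.7, 0.1, 0.9]
grip_width: 0.278
```

>>> carry_out(
  commands=[0,0,0.0007,0,0,0,0.001,0,0,0,0.001,0],
)

```text
t: 7.22
eef_pos: [0.4922, 0.2068, 0.0291]
orientation: [-2.221, 2.221, -0.0]
contact_force: [-0.9, -0.1, 4.5]
grip_width: 0.28
```

>>> carry_out(
  commands=[0,0,0,0,0,0,0,0,0,0,0,0,0,0,0,0,0,0,0,0,0,0,0,0,0,0,0,0],
  claw=0,
)

```text
t: 7.8
eef_pos: [0.492, 0.2067, 0.0284]
orientation: [2.221, -2.222, 0.0]
contact_force: [0.1, 0.4, -0.3]
grip_width: 0.501
```

>>> carry_out(
  commands=[0,0,-0.005,0,0,0,-0.02,0,0,0,-0.045,0,0,0,-0.075,0,0,0,-0.105,0,0,0,-0.13,0,0,0,-0.148,0,0,0,-0.15,0],
)

```text
t: 8.47
eef_pos: [0.4938, 0.2075, 0.1821]
orientation: [-2.217, 2.217, -0.004]
contact_force: [0.6, -0.7, 0.6]
grip_width: 0.493
```

```bash
python3 - <<'E'
from h import *
go((.519,.373,.18),-np.pi/2)
w=robot.calibration("wrist");f=robot.grab_frame("wrist")[...,::-1];cv2.imwrite("pics/w3.png",f);np.savez("pics/w3.npz",**w)
print(proj(w,(.519,.373,.04)),proj(w,(.492,.207,.052)),proj(w,(.6036,.036,.062)))
E
```

```text
tcp [0.4938 0.2075 0.1821] yaw -90.0 tz [ 0.006  0.003 -1.   ] F [ 0.59 -0.72  0.61] w 0.493 t 8.4667 q7 -2.0
shift [-0.1655 -0.0251  0.0028] roll -0.0
[125.4787681  193.56018117] [322.76720037 228.28054137] [564.04534465  81.00804627]
```

View pics/w3.png

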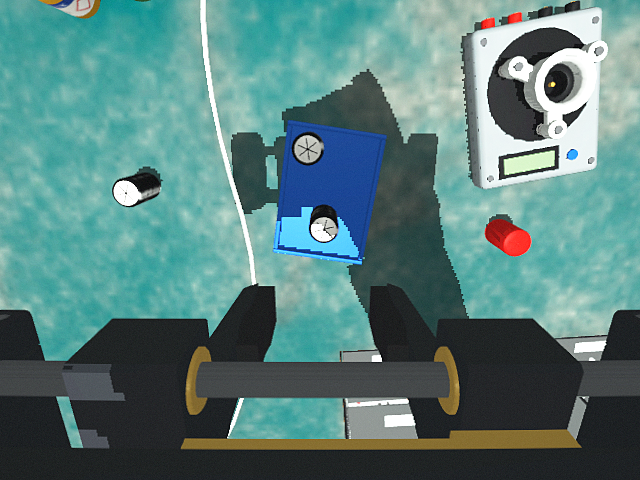

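The old capacitor stands upright in the tray at (324,229), the new one is at (126,192), and the empty ring's mouth is near (560,78). Measuring the new cap and the ring, and correcting the wrist extrinsics with the placed cap, whose position is known.

```bash
python3 - <<'E'
from h import *
I=cv2.imread("pics/w3.png");w=dict(np.load("pics/w3.npz"));w={k:(v if v.ndim else float(v)) for k,v in w.items()}
hsv=cv2.cvtColor(I,cv2.COLOR_BGR2HSV)
m=((hsv[...,2]>140)&(hsv[...,1]<60)).astype(np.uint8)
def ell(x0,y0,x1,y1,z):
    k=cv2.morphologyEx(m[y0:y1,x0:x1],cv2.MORPH_CLOSE,np.ones((3,3)));b=cv2.convexHull(max(cv2.findContours(k,0,1)[0],key=cv2.contourArea))
    e=cv2.fitEllipse(b);p=np.array(e[0])+[x0,y0];print(p.round(1),np.round(e[1],1),on(w,*p,z).round(4))
ell(106,172,140,212,.04); ell(306,210,342,243,.052); ell(290,130,326,166,.052)
c=cv2.resize(I[40:120,510:610],(800,640),interpolation=cv2.INTER_CUBIC)[:600]
cv2.imwrite("pics/ring.png",c)
E
```

```text
[126.  192.8] [23.4 27.9] [0.5197 0.3724 0.04  ]
[323.6 229.4] [24.6 26.4] [0.491  0.2063 0.052 ]
[308.1 148.4] [26.4 28.7] [0.5562 0.2183 0.052 ]
```

View pics/ring.png

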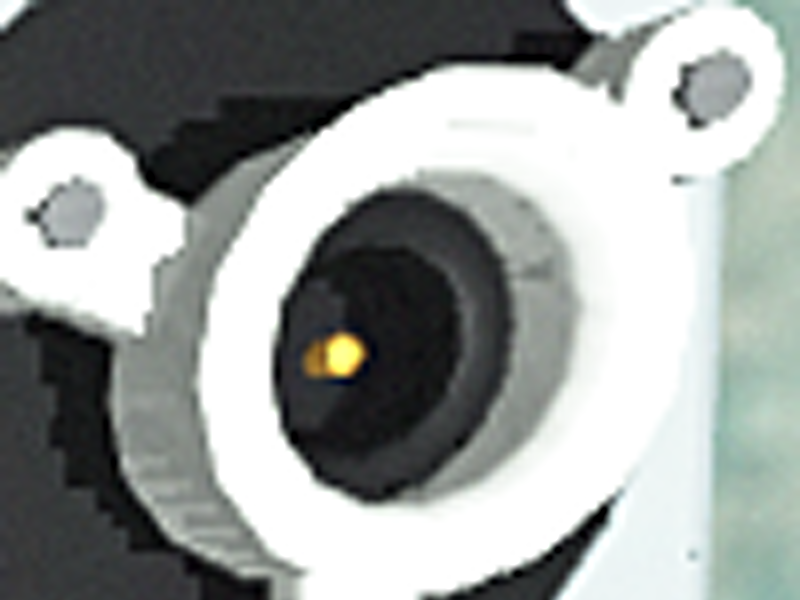

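```bash
python3 - <<'E'
from h import *
w=dict(np.load("pics/w3.npz"));w={k:(v if v.ndim else float(v)) for k,v in w.items()}
print("rim",on(w,565.1,80.9,.062),"bore",on(w,562.9,81.4,.0585))
c=robot.calibration("top");s=robot.calibration("side")
for z in(.1,.2,.3):print(on(c,109,270,z),on(c,103,275,z))
print(cross(c,(109,262),s,(243,140)))
go((.5195,.3725,.1),-np.pi/2)
E
```

```text
rim [0.60367686 0.03525778 0.062     ] bore [0.60373435 0.03454658 0.0585    ]
[0.51023599 0.50422891 0.1       ] [0.50223882 0.51387804 0.1       ]
[0.4960133  0.46294879 0.2       ] [0.48893051 0.47149466 0.2       ]
[0.48179062 0.42166867 0.3       ] [0.4756222  0.42911129 0.3       ]
(array([0.51649479, 0.47110735, 0.17805474]), np.float64(0.010863572140049882))
tcp [0.4931 0.2072 0.1807] yaw -90.0 tz [ 0.004  0.002 -1.   ] F [ 0.32 -0.58 -0.91] w 0.501 t 8.5167 q7 -2.0
shift [-0.1651 -0.026   0.0811] roll -0.0
```

```bash
python3 - <<'E'
from h import *
s=robot.calibration("side")
print(on(s,245,186,0.005)); S=cv2.imread("pics/side0.png");T=cv2.imread("pics/top0.png")
cv2.imwrite("pics/inst.png",np.hstack([cv2.resize(S[90:240,140:300],(400,375)),cv2.resize(T[190:340,60:220],(400,375))]))
E
```

```text
[0.56618281 0.64026884 0.005     ]
```

View pics/inst.png

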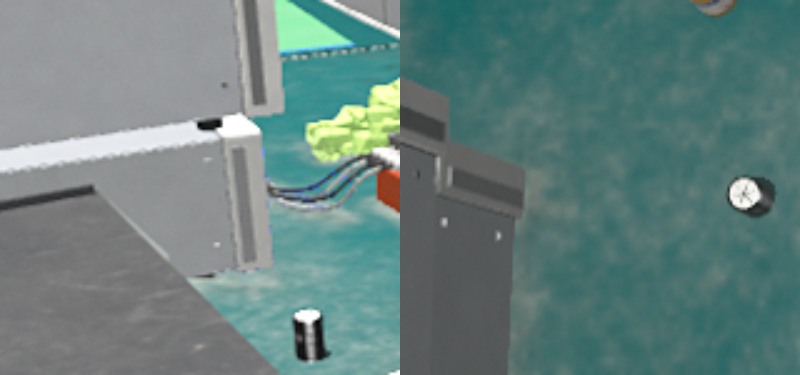

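The instrument wall is really at y≈0.54 (its lower edge), so the gripper clears it. Moving to the new capacitor.

>>> carry_out(
  commands=[-0.02,-0.003,0,0,-0.05,-0.008,0,0,-0.08,-0.013,0.01,0,-0.11,-0.018,0.03,0,-0.135,-0.022,0.05,0,-0.155,-0.025,0.065,0,-0.165,-0.026,0.075,0,-0.165,-0.026,0.08,0],
)

```text
t: 9.18
eef_pos: [0.516, 0.3739, 0.0956]
orientation: [2.223, -2.216, -0.003]
contact_force: [-0.1, -0.8, 0.5]
grip_width: 0.501
```

>>> carry_out(
  commands=[0,0,0,0,0,0,0,0,0,0,0,0],
)

```text
t: 9.43
eef_pos: [0.5189, 0.3697, 0.0993]
orientation: [2.219, -2.224, 0.002]
contact_force: [-0.5, 0.5, 0.5]
grip_width: 0.503
```

```bash
python3 - <<'E'
from h import *
w=robot.calibration("wrist")
go((.5195,.3725,.0175),-np.pi/2)
I=robot.grab_frame("wrist")[...,::-1].copy();cv2.imwrite("pics/w4.png",I)
hsv=cv2.cvtColor(I,cv2.COLOR_BGR2HSV);m=((hsv[...,2]>140)&(hsv[...,1]<60)).astype(np.uint8)
u,v=proj(w,(.5195,.3725,.04)).astype(int);print(u,v);r=32
k=cv2.morphologyEx(m[v-r:v+r,u-r:u+r],cv2.MORPH_CLOSE,np.ones((5,5)));b=cv2.convexHull(max(cv2.findContours(k,0,1)[0],key=cv2.contourArea))
e=cv2.fitEllipse(b);p=np.array(e[0])+[u-r,v-r];print(p.round(1),np.round(e[1],1),on(w,*p,.04).round(4))
E
```

```text
tcp [0.5189 0.3697 0.0993] yaw -90.2 tz [ 0.001 -0.001 -1.   ] F [-0.49  0.49  0.49] w 0.503 t 9.4333 q7 -2.19
shift [-0.0029 -0.0005  0.0818] roll -0.003
317 255
[318.1 256.1] [30.4 35.2] [0.5192 0.3718 0.04  ]
```

>>> carry_out(
  commands=[0,0,0.015,0,0,0,0.035,0,0,0,0.053,0,0,0,0.067,0,0,0,0.076,0,0,0,0.081,0,0,0,0.082,0,0,0,0.082,0],
)

```text
t: 10.15
eef_pos: [0.5184, 0.3718, 0.0168]
orientation: [-2.221, 2.221, -0.0]
contact_force: [0.7, -0.2, 0.2]
grip_width: 0.499
```

>>> carry_out(
  commands=[0,0,0,0,0,0,0,0,0,0,0,0,0,0,0,0,0,0,0,0,0,0,0,0,0,0,0,0,0,0,0,0],
  claw=-1,
  newtons=30,
)

```text
t: 10.82
eef_pos: [0.5184, 0.3721, 0.0171]
orientation: [-2.22, 2.221, -0.0]
contact_force: [-0.9, -0.1, 6.1]
grip_width: 0.275
```

>>> carry_out(
  commands=[0,0,-0.01,0,0,0,-0.03,0,0,0,-0.055,0,0,0,-0.08,0,0,0,-0.105,0,0,0,-0.125,0,0,0,-0.138,0,0,0,-0.14,0],
)

```text
t: 11.48
eef_pos: [0.5194, 0.3726, 0.1596]
orientation: [-2.217, 2.218, -0.001]
contact_force: [1.5, 0.3, -1.0]
grip_width: 0.271
```

```bash
python3 - <<'E'
from h import *
go((.6037,.035,.155),-np.pi/2)
E
```

```text
tcp [0.5194 0.3726 0.1596] yaw -90.0 tz [ 0.004  0.003 -1.   ] F [ 1.5   0.27 -0.98] w 0.271 t 11.4833 q7 -2.19
shift [ 0.3375 -0.0845  0.004 ] roll -0.0
```

>>> carry_out(
  commands=[0.015,-0.004,0,0,0.045,-0.011,0,0,0.08,-0.02,0,0,0.118,-0.03,0,0,0.156,-0.039,0,0,0.194,-0.049,0,0,0.23,-0.058,0,0,0.26,-0.065,0,0],
)

```text
t: 12.15
eef_pos: [0.5822, 0.1062, 0.1551]
orientation: [2.215, -2.222, 0.0]
contact_force: [0.1, -1.1, -1.0]
grip_width: 0.272
```

>>> carry_out(
  commands=[0.03,-0.007,0,0,0.053,-0.013,0.005,0,0.07,-0.017,0.015,0,0.077,-0.019,0.025,0,0.077,-0.019,0.03,0,0.077,-0.019,0.03,0,0.077,-0.019,0.03,0,0.077,-0.019,0.03,0],
)

```text
t: 12.82
eef_pos: [0.6017, 0.0369, 0.1265]
orientation: [-2.224, 2.218, 0.002]
contact_force: [-0.4, 0.2, -0.5]
grip_width: 0.275
```

```bash
python3 - <<'E'
from h import *
w=robot.calibration("wrist")
go((.6030,.035,.0672),-np.pi/2)
I=robot.grab_frame("wrist")[...,::-1].copy()
S=robot.grab_frame("side")[...,::-1].copy()
e=robot.read_state()["eef_pos"]; t=(e[0],e[1],e[2]+.023); u,v=proj(w,t); print("expected top px",u,v)
hsv=cv2.cvtColor(I,cv2.COLOR_BGR2HSV);m=((hsv[...,2]>140)&(hsv[...,1]<60)).astype(np.uint8)
u,v=int(u),int(v);r=38
k=cv2.morphologyEx(m[v-r:v+r,u-r:u+r],cv2.MORPH_CLOSE,np.ones((5,5)));b=cv2.convexHull(max(cv2.findContours(k,0,1)[0],key=cv2.contourArea))
el=cv2.fitEllipse(b);p=np.array(el[0])+[u-r,v-r];print(p.round(1),np.round(el[1],1),on(w,*p,t[2]).round(4))
cv2.imwrite("pics/c5.png",np.hstack([cv2.resize(I[100:400,170:470],(400,400)),cv2.resize(S[200:320,325:445],(400,400))]))
E
```

```text
tcp [0.6017 0.0369 0.1265] yaw -89.9 tz [-0.     0.001 -1.   ] F [-0.36  0.18 -0.5 ] w 0.275 t 12.8167 q7 -1.7
shift [ 0.002  -0.0013  0.0593] roll 0.003
expected top px 322.49308631169964 329.49517850085454
[322.8 327.3] [42.9 57.1] [0.603  0.0363 0.1499]
```

View pics/c5.png

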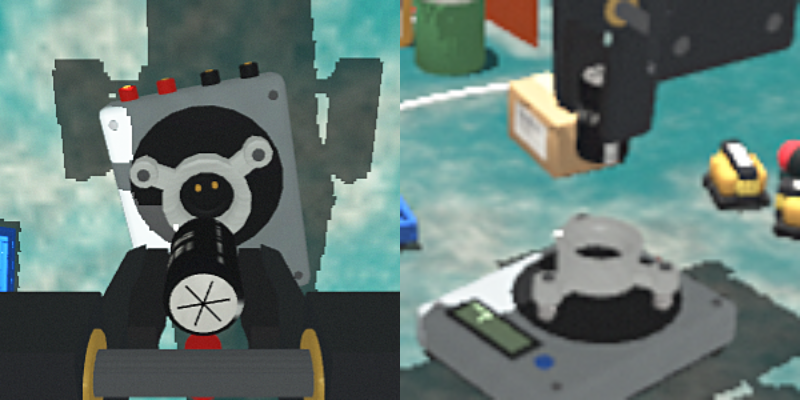

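>>> carry_out(
  commands=[0.001,-0.0005,0.01,0,0.0019,-0.001,0.025,0,0.0019,-0.001,0.038,0,0.0019,-0.001,0.043,0,0.0019,-0.001,0.043,0,0.0019,-0.001,0.043,0,0.0019,-0.001,0.043,0,0.0019,-0.001,0.043,0],
)

```text
t: 13.58
eef_pos: [0.6035, 0.0329, 0.0843]
orientation: [-2.221, 2.221, -0.002]
contact_force: [0.2, 0.3, -0.6]
grip_width: 0.277
```

>>> carry_out(
  commands=[-0.002,0.0008,0,0,-0.002,0.0008,0,0,-0.002,0.0008,0,0,-0.002,0.0008,0,0],
)

```text
t: 13.92
eef_pos: [0.6022, 0.0349, 0.0837]
orientation: [-2.221, 2.221, -0.0]
contact_force: [0.7, 0.2, 0.3]
grip_width: 0.274
```

>>> carry_out(
  commands=[0,-0.0004,0.003,0,0,-0.0004,0.006,0,0,-0.0004,0.008,0,0,-0.0004,0.01,0,0,-0.0004,0.01,0,0,-0.0004,0.01,0],
)

```text
t: 14.42
eef_pos: [0.6024, 0.0348, 0.0733]
orientation: [2.221, -2.221, -0.0]
contact_force: [-0.5, 0.0, -0.2]
grip_width: 0.273
```

>>> carry_out(
  commands=[0,0,0.002,0,0,0,0.004,0,0,0,0.006,0,0,0,0.007,0,0,0,0.007,0,0,0,0.007,0],
)

```text
t: 14.92
eef_pos: [0.6026, 0.0349, 0.0668]
orientation: [-2.221, 2.222, -0.0]
contact_force: [-1.0, 0.2, 3.9]
grip_width: 0.277
```

Seated, with 3.9 N at the expected height. Pressing in small steps.

>>> carry_out(
  commands=[0,0,0.001,0,0,0,0.0025,0,0,0,0.004,0,0,0,0.0055,0,0,0,0.007,0,0,0,0.008,0,0,0,0.008,0,0,0,0.008,0],
)

```text
t: 15.58
eef_pos: [0.6026, 0.0348, 0.0588]
orientation: [-2.221, 2.222, -0.0]
contact_force: [-1.3, 0.4, 7.7]
grip_width: 0.271
```

>>> carry_out(
  commands=[0,0,0.0007,0,0,0,0.0014,0,0,0,0.0014,0,0,0,0.0014,0],
)

```text
t: 15.92
eef_pos: [0.6026, 0.0348, 0.0575]
orientation: [-2.221, 2.222, -0.0]
contact_force: [-3.1, 0.1, 7.7]
grip_width: 0.279
```

>>> carry_out(
  commands=[0,0,0.0006,0,0,0,0.0006,0,0,0,0.0006,0],
)

```text
t: 16.17
eef_pos: [0.6026, 0.0348, 0.0571]
orientation: [-2.221, 2.222, -0.0]
contact_force: [-1.4, -0.5, 9.1]
grip_width: 0.274
```

>>> carry_out(
  commands=[0,0,0.0006,0,0,0,0.0006,0,0,0,0.0006,0],
)

```text
t: 16.42
eef_pos: [0.6027, 0.0348, 0.057]
orientation: [-2.221, 2.221, -0.001]
contact_force: [-3.3, -0.0, 13.1]
grip_width: 0.273
```

The force rises sharply, 9 to 13 N, with almost no motion, so this is the hard stop after about 10 mm of travel. One last check before handing in.

>>> carry_out(
  commands=[0,0,0.0002,0,0,0,0.0002,0,0,0,0.0002,0,0,0,0.0002,0],
)

```text
t: 16.75
eef_pos: [0.6027, 0.0348, 0.057]
orientation: [-2.221, 2.221, -0.001]
contact_force: [-3.0, 0.0, 14.7]
grip_width: 0.275
```

```bash
python3 - <<'E'
from h import *
go((.6026,.0348,.057),-np.pi/2)
I=robot.grab_frame("wrist")[...,::-1].copy();S=robot.grab_frame("side")[...,::-1].copy()
cv2.imwrite("pics/c6.png",np.hstack([cv2.resize(I,(480,400)),cv2.resize(S[200:320,290:386],(320,400))]))
E
```

```text
tcp [0.6027 0.0348 0.057 ] yaw -90.0 tz [ 0.001 -0.    -1.   ] F [-2.97  0.02 14.69] w 0.275 t 16.75 q7 -1.71
shift [0.     0.0001 0.    ] roll -0.0
```

View pics/c6.png

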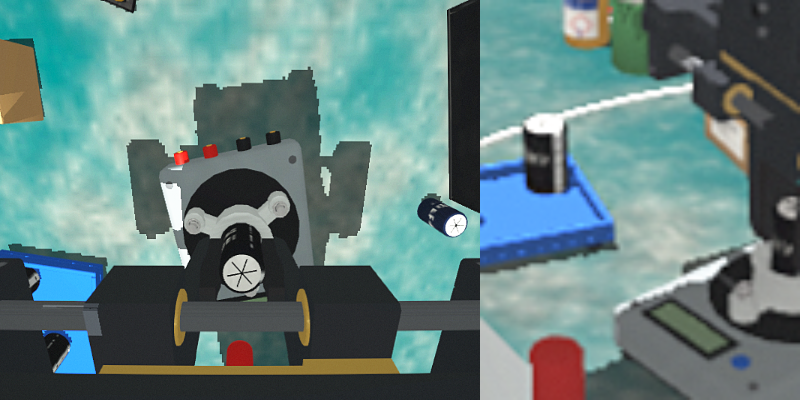

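The new capacitor (240,272) is upright in the lowered ring. Both tray capacitors stand at the left (35,280) and (55,350), and the carton and small capacitor are where they were. Handing in.

```bash
python3 -c "
from station import robot
print(robot.hand_in())"
```

```text
the job is handed in; nothing more can be done
None
```

The job is handed in, with the arm still holding the new capacitor pressed down in the ring. It took about 17 s of the 48 s allowed; hand-in reports no verdict.

- **Old capacitor:** I lifted it out of the ring and set it down in the tray with about 4.5 N of touch before letting go. The wrist picture afterwards shows it upright at about x = −0.02, y ≈ 0 m in the tray frame.
- **New capacitor:** I seated it in the ring; contact came at the expected height with 3.9 N. I then pressed it about 10 mm, until the force rose from 7.7 to 14.7 N with almost no further movement, which I took as the hard stop.
- **Last check:** the capacitor is held at 30 N and looks upright. The tool is vertical, and a small sideways force of about 3 N remains. The last wrist picture shows nothing else visibly disturbed.
- **Limits of the checks:** I judged the ring's travel from tool height and force, because I could not read the joint directly. The position estimates disagreed by 1–3 mm between cameras. I viewed 10 pictures.

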